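Size a returned rod on the hole gauge

ROBOT

A 7-joint arm with a two-finger parallel gripper is mounted at the origin on the work surface. World frame = base frame: x ahead of the robot, y to its left, z up, the work surface at z = 0. Lengths are in m, angles in rad, forces in N, time in s.
With the tool pointing down it reaches from about 0.4 to 0.9 m from the base axis. Payload 5.6 kg.
Tool frame: the origin (TCP) lies midway between the tips of the shut fingers; the grasp point (between the pads) lies 19 mm behind it; z points along the fingers, y is the direction in which the jaws open and shut (so a half turn about z gives the same grasp; the last joint's range is limited). The gripper opens to 92 mm and grips with 3 to 60 N. Pads are 20 mm wide; open, the fingers measure 128 mm over their backs; the gripper's body (75 mm by 189 mm) begins 69 mm behind the grasp point.
Start: joints at [1.089, 0.468, -0.012, 1.603, 0.006, 1.071, -0.056], TCP at [0.276, -0.588, 0.215] pointing down, gripper open.
Joint ranges: [-2.53, 2.53], [-0.31, 2.02], [-1.57, 1.55], [0.28, 2.44], [-1.29, 4.43], [0.15, 1.84], [-2.92, 2.92]. Speed limits (rad/s): [2.57, 2.57, 3.14, 3.14, 3.14, 3.14, 3.14].

INTERFACE

Orientations are given as a rotation vector (axis times angle).
In Python, from plant import state, optics, workorder gives the robot as it stands. The module is installed in compiled form; this text tells all that it offers.
- The arm moves only by the tool send_rows, never from a script. Its argument "deltas" is a list of rows, each an object with "delta_pos": the shift along the tool's x, y, z in m, a list of three; "dr": the turn, a rotation vector about the tool's x, y, z in rad, a list of three. In form: [{"delta_pos": [tx, ty, tz], "dr": [wx, wy, wz]}, ...]. A call has 1 to 12 rows; each row shifts and turns the commanded pose from where the row before left it, along the tool's axes as they then stand; what a row does not reach is not made up. A row lasts 1/10 s, in which the tool goes at most 50 mm and 8.59 degrees, less where a joint would pass 70% of its speed; a pose out of reach is approached as far as the arm can. A call is refused whole if a number of a shift passes 0.05 or a number of a turn 0.15, either way. A call with a gripper value outside its range is refused whole. "gripper" is the gripper's target within -1 to 1 (fully open at 1, half-way at 0, shut at -1), set as the call begins (left out, the last holds). The fingers move at their own pace and stop on an object; "force" is the grip in N (left out, the last holds). Time passes only in rows, so rows that do not move let the fingers close. It gives the time, the measured TCP pose, the force and the opening at its end, in the units of the state.
- state(): the state, without advancing time (a new reading comes with each control period).
- optics.snapshot(name): name is "side" or "top"; returns a dict with "frame" (384x512x3 uint8, red, green, blue), "z_map" (384x512 float32, m along the optical axis (not along the pixel's ray), 0 where there is no reading), "camera_matrix" (3x3 intrinsics, pixels), "k1" (the pictures are not rectified: a ray, as slopes to the right and down, at radius r is drawn at 1 + k1 r^2 times it, then the intrinsics apply), "rvec" (rotation vector, rad) and "tvec" (3), from world to camera coordinates, as OpenCV has them. Camera axes: x right, y down, z forward; pixel columns grow to the right and rows downward; lengths in m; the calibration is good to about 2 mm. A picture is of the moment at which its call begins.
- workorder.sign_off(): hands the job in, once; it reports no verdict.
The state is a dict: "clock": time; "joint_pos": joint angles; "qvel": joint speeds; "tau": joint torques, N m; "ee_pos": TCP position; "ee_rot": TCP orientation; "ft_force": force on the tool from outside, world axes, zero at the start; "moment": the same for the moment, N m; "width": opening from 0.0 (shut) to 1.0 (fully open).
Only numpy, scipy, OpenCV 4.12 (cv2) and the standard library are available. Lean on these libraries where they do the work, as an engineer would, in place of code of your own. Each camera call takes 0.05 s, during which the arm holds its last target.

TASK

The unmarked sizing rod standing in the lime-green holder came back without its size. Try it in the hole gauge, biggest hole first and then step down one hole at a time, pushing gently, well under 15 N, right through the plate where it goes and holding a light push for a moment where it will not; then leave it standing upright, fully home on its flange, in the smallest hole it passes cleanly. Leave the two rods in the white rack and everything else alone.

Things in the scene. Friction and masses are not known exactly. Their poses are not given: they have to be found in the camera images.
- rod_a: one of three look-alike sizing rods: upright grey round handle, diameter 24, height 55 mm, on a steel flange (diameter 34, 5 thick); below the flange a round shank 50 mm long, end chamfered 1.5 mm. Each rod has another shank diameter, 12, 15 or 18 mm: which has which is unknown and hidden in the holder. 0.07-0.18 kg. Origin: on the axis at the flange's underside (handle 5 to 60 mm above it), z up
- rod_b: one of three look-alike sizing rods: upright grey round handle, diameter 24, height 55 mm, on a steel flange (diameter 34, 5 thick); below the flange a round shank 50 mm long, end chamfered 1.5 mm. Each rod has another shank diameter, 12, 15 or 18 mm: which has which is unknown and hidden in the holder. 0.07-0.18 kg. Origin: on the axis at the flange's underside (handle 5 to 60 mm above it), z up
- rod_c: one of three look-alike sizing rods: upright grey round handle, diameter 24, height 55 mm, on a steel flange (diameter 34, 5 thick); below the flange a round shank 50 mm long, end chamfered 1.5 mm. Each rod has another shank diameter, 12, 15 or 18 mm: which has which is unknown and hidden in the holder. 0.07-0.18 kg. Origin: on the axis at the flange's underside (handle 5 to 60 mm above it), z up
- rod_a_tip (a point): centre of the shank's lower end, on the rod's axis 50 mm below the flange's underside, of rod_a
- rod_b_tip (a point): centre of the shank's lower end, on the rod's axis 50 mm below the flange's underside, of rod_b
- rod_c_tip (a point): centre of the shank's lower end, on the rod's axis 50 mm below the flange's underside, of rod_c
- return_well (a point): centre of the mouth of the single well (23 mm wide) in the lime-green holder, a fixed block 60 x 60 x 60 mm: the rod to be sized stands here, its flange resting on the block's top face, 60 mm above the table
- rod_rack: white fixed block 130 x 60 mm, 60 mm high, with two wells 35 mm either side of its centre along its x, in which the other two rods stand. Origin: centre of its underside
- gauge: hole gauge: fixed blue base 90 (x) x 235 (y) mm, end posts, and an aluminium plate 70 x 200 x 12 mm on springs, its top face 100 mm above the table, the highest part. Pushed down, the plate gives from about 3 N, then 1 mm per 1.2 N, stops hard after 25 mm, springs back. Four holes in a row, 45 mm apart along y, biggest at +y, smallest at -y. Origin: centre of the underside, z up
- hole_1 (a point): biggest hole of the gauge, 18 mm in nominal size (bored 1 mm over, with a 1.5 mm chamfer at its mouth), with four blue dots in front of it: centre of its mouth in the plate's top face; axes are the gauge's, z up. It goes through the 12 mm plate and there is open space below
- hole_2 (a point): second hole of the gauge, 15 mm in nominal size (bored 1 mm over, with a 1.5 mm chamfer at its mouth), with three blue dots in front of it: centre of its mouth in the plate's top face; axes are the gauge's, z up. It goes through the 12 mm plate and there is open space below
- hole_3 (a point): third hole of the gauge, 12 mm in nominal size (bored 1 mm over, with a 1.5 mm chamfer at its mouth), with two blue dots in front of it: centre of its mouth in the plate's top face; axes are the gauge's, z up. It goes through the 12 mm plate and there is open space below
- hole_4 (a point): smallest hole of the gauge, 9 mm in nominal size (bored 1 mm over, with a 1.5 mm chamfer at its mouth), with one blue dot in front of it: centre of its mouth in the plate's top face; axes are the gauge's, z up. It goes through the 12 mm plate and there is open space below
- scanner: black hand scanner lying at the right, about 200 x 110 x 50 mm; bystander, origin under its handle's head end
- spray: bottle 64 mm in diameter, 170 mm tall, with a blue cap; bystander, origin at the centre of its underside
- jar: low jar 72 mm in diameter, 80 mm tall; bystander, origin at the centre of its underside
There are look-alikes about, which are no part of the job. Leave any red look-alike of the part that bears return_well alone.

How it is judged:
By the outcome, as a careful person would: the job done as asked, in the order asked, and still so for the second after the job is handed in, with the robot touching nothing.
It also fails if it takes over 54 s, if anything falls off the work surface, if the arm or the gripper's body presses on something with over 40 N, if the wrist force passes 120 N, or if a joint passes its speed limit or range.

## Working session

There is one attempt and no reset: what is moved stays moved. The work goes in short steps, Python scripts to look and compute and a tool call to move; the robot and the scene stay as the last step left them, time stands still between calls to the robot, and variables do not carry over. Pictures are saved under pics/ and viewed, and the job is handed in when it is done.

Besides the shell and the picture viewer there is one more tool, called after "Emit:" by a JSON object that holds its "name" and its "arguments". send_rows: Moves the arm, as the interface text tells. Its arguments: {"type":"object","properties":{"deltas":{"type":"array","items":{"type":"object","properties":{"delta_pos":{"type":"array","items":{"type":"number"}},"dr":{"type":"array","items":{"type":"number"}}}}},"gripper":{"type":"number"},"force":{"type":"number"}},"required":["deltas"]}

```bash
mkdir -p pics
cat > h.py <<'E'
import numpy as np, cv2
from plant import state, optics, workorder
def snap(n,tag):
    s=optics.snapshot(n); np.savez(f'{tag}.npz',**s); cv2.imwrite(f'pics/{tag}.png',s['frame'][:,:,::-1]); return s
def load(t): return np.load(t+'.npz')
def undist(s,u,v):
    K=s['camera_matrix'];k1=float(s['k1'])
    d=np.array([(u-K[0,2])/K[0,0],(v-K[1,2])/K[1,1]]); x=d.copy()
    for _ in range(20): x=d/(1+k1*(x@x))
    return x
def cam(s):
    R=cv2.Rodrigues(np.array(s['rvec'],float))[0]; return R,np.array(s['tvec'],float).ravel()
def px2w(s,u,v,z=None):
    x=undist(s,u,v);R,t=cam(s); ray=R.T@np.array([x[0],x[1],1]);c=-R.T@t
    if z is None:
        d=float(s['z_map'][int(round(v)),int(round(u))]); return c+ray*d
    return c+ray*(z-c[2])/ray[2]
def w2px(s,p):
    R,t=cam(s);q=R@np.array(p)+t;x=q[:2]/q[2];x=x*(1+float(s['k1'])*(x@x));K=s['camera_matrix'];return K[0,0]*x[0]+K[0,2],K[1,1]*x[1]+K[1,2]
def crop(t,x0,y0,x1,y1,k,out):
    im=cv2.imread(f'pics/{t}.png')[y0:y1,x0:x1]; cv2.imwrite(f'pics/{out}.png',cv2.resize(im,None,fx=k,fy=k,interpolation=cv2.INTER_CUBIC))
E
python3 - <<'E'
from h import *
snap('top','t0');snap('side','s0')
st=state();print(st)
for t in('t0','s0'):
    s=load(t);R,c=cam(s);print(-R.T@c,s['k1'],s['camera_matrix'][0,0])
E
```

```text
{'clock': 0.1, 'joint_pos': array([ 1.08897172,  0.46829345, -0.01156632,  1.60352356,  0.00601711,
        1.07139557, -0.05628179]), 'qvel': array([-2.44245958e-04,  9.75035239e-05,  1.43579967e-03, -1.39380293e-03,
       -3.72182194e-04,  3.38195875e-03,  1.56014230e-03]), 'tau': array([ 7.76247889e-04, -5.21646023e+01, -1.24834347e-02, -2.44367856e+01,
       -5.67623985e-02,  1.40570733e-02,  8.45250270e-05]), 'ee_pos': array([ 0.27586183, -0.5879824 ,  0.21373607]), 'ee_rot': array([-3.06482478e+00, -6.83349673e-01,  7.63862034e-04]), 'ft_force': array([-0.19913671, -0.07514027,  0.40892752]), 'moment': array([0.01985804, 0.01317146, 0.0519837 ]), 'width': 0.9953350320618637}
[ 0.25134748 -0.00175518  1.59350415] -0.2125825677396805 485.9672822251168
[0.10663293 0.77301602 0.71334608] -0.09515379338135667 353.4473805867595
```

View pics/t0.png

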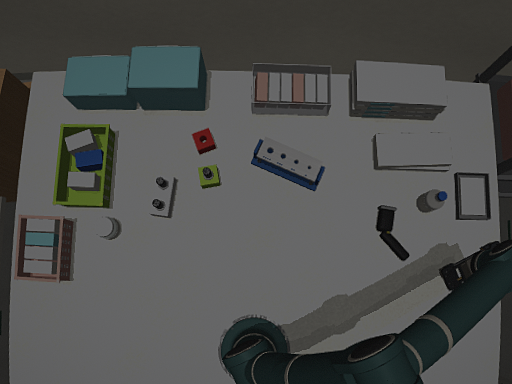

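View pics/s0.png

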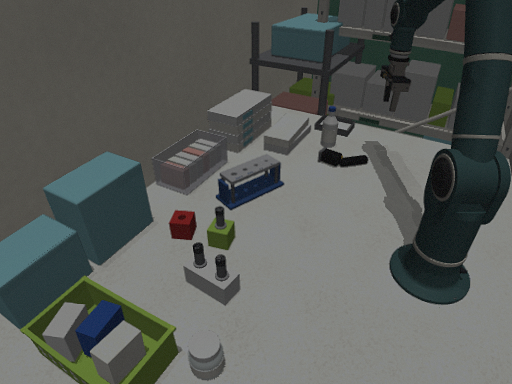

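Run:
```python
from h import *
import cv2
for t,b,o in(('t0',(180,120,340,200),'a'),('s0',(150,140,300,260),'b')):
    im=cv2.imread(f'pics/{t}.png')[b[1]:b[3],b[0]:b[2]]
    im=cv2.convertScaleAbs(im,alpha=1.8);cv2.imwrite(f'pics/c_{o}.png',cv2.resize(im,None,fx=5,fy=5,interpolation=cv2.INTER_CUBIC) if o=='a' else cv2.resize(im,None,fx=5,fy=5,interpolation=cv2.INTER_CUBIC))
```

```text
(no output)
```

View pics/c_a.png

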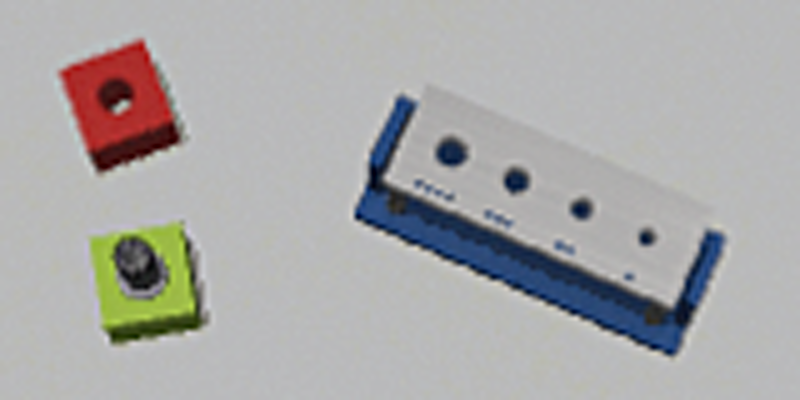

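View pics/c_b.png

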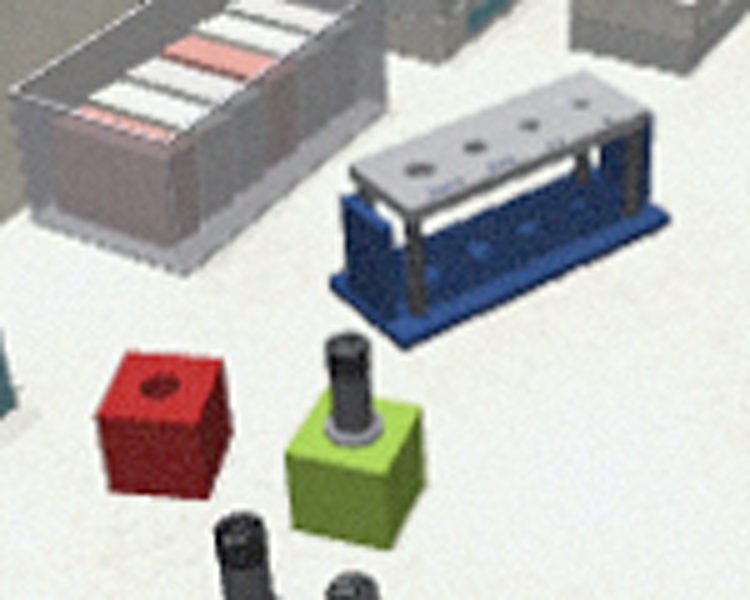

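Run:
```python
from h import *
f=lambda x,y,b:((x+.5)/5-.5+b[0],(y+.5)/5-.5+b[1])
T=(180,120);S=(150,140)
s=load('t0');H=[]
for n,x,y,z in(('h1',452,151,.1),('h2',516,180,.1),('h3',582,208,.1),('h4',647,237,.1),('rodtop',134,251,.12),('flange',147,284,.065)):
    u,v=f(x,y,T);p=px2w(s,u,v,z);H.append(p);print(n,u,v,p.round(4),px2w(s,u,v)[2].round(3))
H=np.array(H);print(np.linalg.norm(np.diff(H[:4],axis=0),axis=1))
c=[(90,238),(183,222),(201,325),(110,343)]
for x,y in c[:2]:print('lime corner',px2w(s,*f(x,y,T),.06))
s=load('s0')
for n,x,y,z in(('h1',420,170,.1),('h2',475,146,.1),('h3',530,125,.1),('h4',582,104,.1),('rodtop',348,342,.12)):
    u,v=f(x,y,S);p=px2w(s,u,v,z);print(n,u,v,p.round(4),px2w(s,u,v)[2].round(3))
print('predict in side:',[tuple(np.round(((np.array(w2px(s,p))-S+.5)*5-.5),1)) for p in H])
# dark blob centroids
s=load('t0');g=cv2.cvtColor(s['frame'],cv2.COLOR_RGB2GRAY).astype(float)
for p in H[:4]:
    u,v=w2px(s,p);u0,v0=int(round(u)),int(round(v));w=g[v0-5:v0+6,u0-5:u0+6];bg=np.median(w[w>np.percentile(w,50)]);
    W=np.clip(bg-w-12,0,None);yy,xx=np.mgrid[v0-5:v0+6,u0-5:u0+6];W[np.hypot(xx-u,yy-v)>4.3]=0
    uu,vv=(W*xx).sum()/W.sum(),(W*yy).sum()/W.sum();print(uu,vv,px2w(s,uu,vv,.1).round(4))
```

```text
h1 270.0 149.8 [ 0.6376 -0.0327  0.1   ] 0.02
h2 282.8 155.6 [ 0.6199 -0.0736  0.1   ] 0.009
h3 296.0 161.2 [ 0.6029 -0.1156  0.1   ] 0.018
h4 309.0 167.0 [ 0.5853 -0.157   0.1   ] 0.014
rodtop 206.4 169.8 [0.5634 0.1637 0.12  ] 0.123
flange 209.0 176.4 [0.5536 0.1605 0.065 ] 0.082
[0.0445821  0.04533363 0.044921  ]
lime corner [0.58397455 0.19946628 0.06      ]
lime corner [0.59605714 0.13949783 0.06      ]
h1 233.6 173.6 [ 0.6353 -0.0331  0.1   ] 0.092
h2 244.6 168.8 [ 0.6192 -0.0755  0.1   ] 0.094
h3 255.6 164.6 [ 0.6005 -0.1164  0.1   ] 0.095
h4 266.0 160.4 [ 0.5829 -0.158   0.1   ] 0.097
rodtop 219.2 208.0 [0.5605 0.1596 0.12  ] 0.117
predict in side: [(np.float64(416.6), np.float64(169.3)), (np.float64(472.6), np.float64(147.1)), (np.float64(526.3), np.float64(124.6)), (np.float64(578.2), np.float64(103.8)), (np.float64(339.3), np.float64(344.5)), (np.float64(363.4), np.float64(424.0))]
269.79058823529414 150.0629411764706 [ 0.6368 -0.0321  0.1   ]
282.7743755036261 155.70910556003224 [ 0.6195 -0.0735  0.1   ]
295.8363636363636 161.37212121212121 [ 0.6023 -0.1151  0.1   ]
308.89834024896265 167.05601659751036 [ 0.5851 -0.1566  0.1   ]
```

Run:
```python
from h import *
from scipy.optimize import least_squares
def cloud(s):
    z=s['z_map'];v,u=np.nonzero(z>0);K=s['camera_matrix'];k=float(s['k1'])
    D=np.array([k,0,0,0],float)
    x=cv2.undistortPoints(np.stack([u,v],1).astype(float)[:,None],np.array(K,float),D)[:,0]
    R,t=cam(s);d=z[v,u];P=np.c_[x*d[:,None],d]; return (P-t)@R,u,v
for t in('t0','s0'):
    s=load(t);P,u,v=cloud(s)
    for nm,c in(('rod',(.561,.162)),):
        m=(np.hypot(P[:,0]-c[0],P[:,1]-c[1])<.03)&(P[:,2]>.07)
        Q=P[m];print(t,nm,m.sum(),Q.mean(0).round(4),Q[:,2].max())
        h=Q[(Q[:,2]<.113)&(Q[:,2]>.075)]
        if len(h)>8:
            r=least_squares(lambda p:np.hypot(h[:,0]-p[0],h[:,1]-p[1])-.012,c,loss='soft_l1',f_scale=.002);print('cyl',r.x.round(4),np.std(r.fun).round(4))
        tp=Q[Q[:,2]>.113];print('top',len(tp),tp.mean(0).round(4))
    # lime top
    m=(np.hypot(P[:,0]-.561,P[:,1]-.162)<.05)&(abs(P[:,2]-.06)<.006);print('limetop',m.sum(),P[m].mean(0).round(4))
    m=(np.hypot(P[:,0]-.61,P[:,1]+.095)<.14)&(abs(P[:,2]-.1)<.008);Q=P[m];
    r=cv2.minAreaRect(Q[:,:2].astype(np.float32)*1000);print('plate',m.sum(),Q.mean(0).round(4),np.median(Q[:,2]),r)
    for c in((.53,.3),(.5,.29)):pass
    m=(P[:,2]>.09)&(P[:,2]<.125)&(P[:,1]>.2)&(P[:,1]<.4)&(P[:,0]>.4)&(P[:,0]<.62);print('rack rods',P[m][:,:2].min(0),P[m][:,:2].max(0))
    m=(P[:,2]>.14)&(P[:,2]<.2)&(P[:,1]<-.4)&(P[:,0]>.35);print('tall right',P[m].min(0),P[m].max(0))
```

```text
t0 rod 83 [0.5577 0.1626 0.108 ] 0.12950224408796362
cyl [0.5609 0.1648] 0.0009
top 53 [0.5599 0.1637 0.1216]
limetop 230 [0.5588 0.1637 0.061 ]
plate 1311 [ 0.6104 -0.0958  0.1011] 0.10126362261904749 ((611.6376953125, -94.94103240966797), (223.87525939941406, 73.24139404296875), 67.51171112060547)
rack rods [0.44385413 0.29547359] [0.53754002 0.32958049]
tall right [ 0.47912871 -0.90861521  0.14011845] [ 1.24002929 -0.40000697  0.1774963 ]
s0 rod 153 [0.5552 0.166  0.1006] 0.11965386824564415
cyl [0.5594 0.1599] 0.0012
top 51 [0.5579 0.1635 0.1175]
limetop 265 [0.5544 0.1686 0.0602]
plate 742 [ 0.6085 -0.09    0.0976] 0.09785418899187093 ((609.3336791992188, -96.27163696289062), (202.066650390625, 76.35881042480469), 67.5401382446289)
rack rods [0.44266171 0.29260436] [0.53785075 0.32599586]
tall right [ 0.47984891 -1.60196421  0.14002102] [ 1.25279561 -0.40002426  0.19999118]
```

Emit:
{"name": "send_rows", "arguments": {"deltas": [{"delta_pos": [0.012,-0.012,0],"dr": [0,0,0]},{"delta_pos": [0.024,-0.0235,0],"dr": [0,0,0]},{"delta_pos": [0.024,-0.0235,0],"dr": [0,0,0]},{"delta_pos": [0.024,-0.0235,0],"dr": [0,0,0]},{"delta_pos": [0.024,-0.0235,0],"dr": [0,0,0]},{"delta_pos": [0.024,-0.0235,0],"dr": [0,0,0]},{"delta_pos": [0.024,-0.0235,0],"dr": [0,0,0]},{"delta_pos": [0.024,-0.0235,0],"dr": [0,0,0]},{"delta_pos": [0.024,-0.0235,0],"dr": [0,0,0]},{"delta_pos": [0.024,-0.0235,0],"dr": [0,0,0]},{"delta_pos": [0.024,-0.0235,0],"dr": [0,0,0]},{"delta_pos": [0.024,-0.0235,0],"dr": [0,0,0]}], "gripper": 0.3}}

```text
clock: 1.3
ee_pos: [0.4111, -0.2249, 0.2144]
ee_rot: [-3.066, -0.683, 0.001]
ft_force: [-0.0, -0.1, 0.1]
width: 0.648
```

```bash
cat >> h.py <<'E'
def go(x,y,z,yawto=None):
    st=state();R=cv2.Rodrigues(st['ee_rot'])[0]
    d=np.array([x,y,z])-st['ee_pos'];print('t',round(st['clock'],2),'pos',st['ee_pos'].round(4),'tooldelta',(R.T@d).round(4),'F',st['ft_force'].round(2),'w',round(st['width'],3));print('toolx',R[:,0].round(4),'toolz',R[:,2].round(4))
E
python3 -c "
from h import *
go(.5605,.1625,.2)"
```

```text
t 1.3 pos [ 0.4111 -0.2249  0.2144] tooldelta [ 0.2998 -0.2873  0.0144] F [-0.03 -0.08  0.14] w 0.648
toolx [ 9.053e-01  4.247e-01 -3.000e-04] toolz [-4.e-04  1.e-04 -1.e+00]
```

Emit:
{"name": "send_rows", "arguments": {"deltas": [{"delta_pos": [0.026,-0.025,0],"dr": [0,0,0]},{"delta_pos": [0.026,-0.025,0],"dr": [0,0,0]},{"delta_pos": [0.026,-0.025,0],"dr": [0,0,0]},{"delta_pos": [0.026,-0.025,0],"dr": [0,0,0]},{"delta_pos": [0.026,-0.025,0],"dr": [0,0,0]},{"delta_pos": [0.026,-0.025,0],"dr": [0,0,0]},{"delta_pos": [0.026,-0.025,0],"dr": [0,0,0]},{"delta_pos": [0.026,-0.025,0],"dr": [0,0,0]},{"delta_pos": [0.026,-0.025,0],"dr": [0,0,0]},{"delta_pos": [0.026,-0.025,0],"dr": [0,0,0]},{"delta_pos": [0.015,-0.014,0],"dr": [0,0,0]},{"delta_pos": [0,0,0],"dr": [0,0,0]}]}}

```text
clock: 2.5
ee_pos: [0.5478, 0.133, 0.2141]
ee_rot: [-3.063, -0.691, 0.0]
ft_force: [-0.9, -0.0, -0.3]
width: 0.648
```

```bash
python3 -c "
from h import *
go(.5605,.1625,.075)
snap('side','s1');snap('top','t1');crop('s1',140,130,300,250,5,'s1c')"
```

```text
t 2.5 pos [0.5478 0.133  0.2141] tooldelta [ 0.0241 -0.0209  0.1391] F [-0.85 -0.02 -0.31] w 0.648
toolx [9.032e-01 4.293e-01 2.000e-04] toolz [-7.0e-04  1.8e-03 -1.0e+00]
```

View pics/s1c.png

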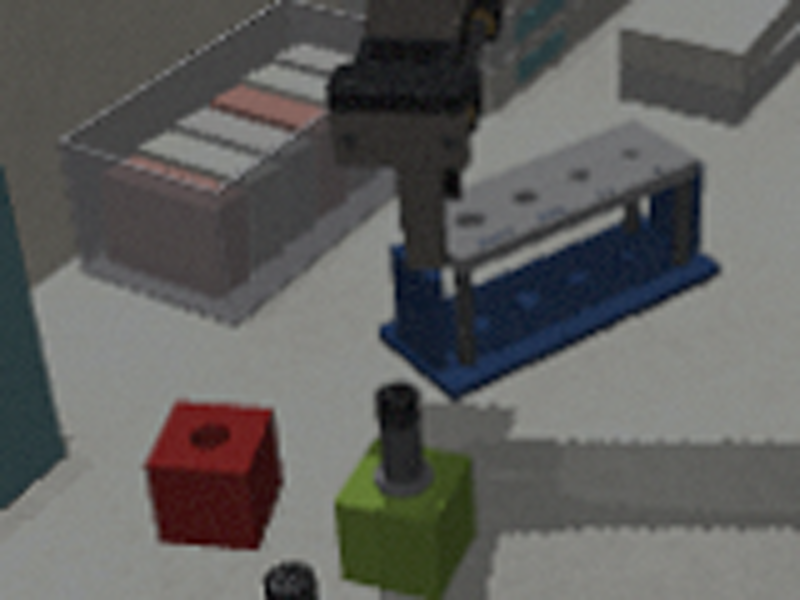

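Emit:
{"name": "send_rows", "arguments": {"deltas": [{"delta_pos": [0.012,-0.0105,0.02],"dr": [0,0,0]},{"delta_pos": [0.012,-0.0105,0.02],"dr": [0,0,0]},{"delta_pos": [0,0,0],"dr": [0,0,0]},{"delta_pos": [0,0,0],"dr": [0,0,0]}]}}

```text
clock: 3.0
ee_pos: [0.5604, 0.157, 0.1745]
ee_rot: [3.066, 0.682, -0.002]
ft_force: [0.3, -0.4, 0.3]
width: 0.65
```

```bash
python3 -c "
from h import *
go(.5605,.1625,.075)"
```

```text
t 3.0 pos [0.5604 0.157  0.1745] tooldelta [ 0.0026 -0.005   0.0995] F [ 0.34 -0.43  0.28] w 0.65
toolx [ 0.9058  0.4237 -0.0015] toolz [-0.0011 -0.0012 -1.    ]
```

Emit:
{"name": "send_rows", "arguments": {"deltas": [{"delta_pos": [0.0025,-0.005,0.01],"dr": [0,0,0]},{"delta_pos": [0,0,0.022],"dr": [0,0,0]},{"delta_pos": [0,0,0.022],"dr": [0,0,0]},{"delta_pos": [0,0,0.022],"dr": [0,0,0]},{"delta_pos": [0,0,0.015],"dr": [0,0,0]},{"delta_pos": [0,0,0.007],"dr": [0,0,0]},{"delta_pos": [0,0,0],"dr": [0,0,0]},{"delta_pos": [0,0,0],"dr": [0,0,0]}]}}

```text
clock: 3.8
ee_pos: [0.5615, 0.1645, 0.0773]
ee_rot: [-3.066, -0.683, -0.002]
ft_force: [0.6, -0.9, 0.3]
width: 0.649
```

```bash
python3 -c "
from h import *
go(.5605,.1625,.077)"
```

```text
t 3.8 pos [0.5615 0.1645 0.0773] tooldelta [-0.0017  0.0014  0.0003] F [ 0.62 -0.92  0.26] w 0.649
toolx [0.9053 0.4247 0.0013] toolz [ 1.3e-03  4.0e-04 -1.0e+00]
```

Emit:
{"name": "send_rows", "arguments": {"deltas": [{"delta_pos": [0,0,0],"dr": [0,0,0]},{"delta_pos": [0,0,0],"dr": [0,0,0]},{"delta_pos": [0,0,0],"dr": [0,0,0]},{"delta_pos": [0,0,0],"dr": [0,0,0]},{"delta_pos": [0,0,0],"dr": [0,0,0]},{"delta_pos": [0,0,0],"dr": [0,0,0]},{"delta_pos": [0,0,0],"dr": [0,0,0]}], "gripper": -1, "force": 35}}

```text
clock: 4.5
ee_pos: [0.561, 0.1642, 0.0768]
ee_rot: [3.066, 0.683, 0.0]
ft_force: [0.2, -1.2, 2.4]
width: 0.258
```

```bash
python3 -c "
from h import *
go(.5605,.1625,.077);print(state()['moment'])
snap('side','s2');crop('s2',140,130,300,250,5,'s2c')"
```

```text
t 4.5 pos [0.561  0.1642 0.0768] tooldelta [-0.0012  0.0013 -0.0002] F [ 0.24 -1.19  2.38] w 0.258
toolx [9.053e-01 4.247e-01 2.000e-04] toolz [ 3.e-04 -2.e-04 -1.e+00]
[-0.18605895  0.05202996  0.00605875]
```

View pics/s2c.png

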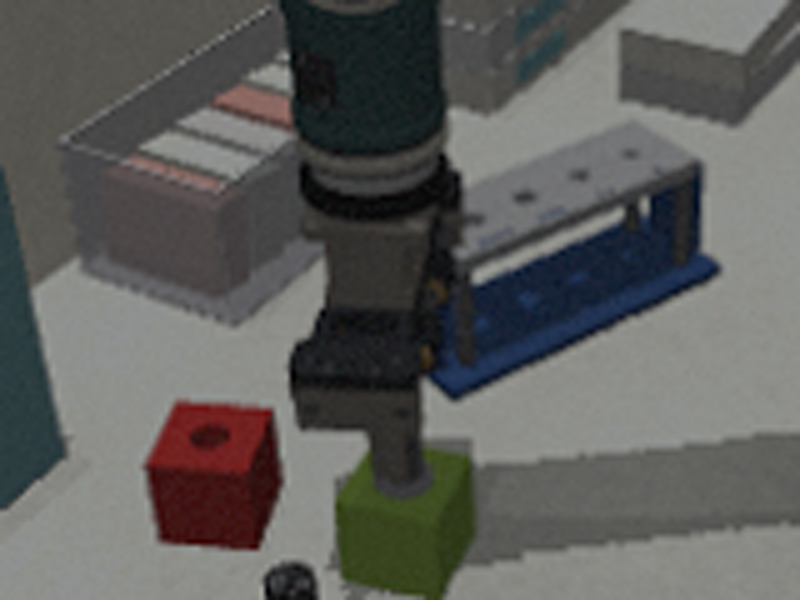

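Emit:
{"name": "send_rows", "arguments": {"deltas": [{"delta_pos": [0,0,-0.006],"dr": [0,0,0]},{"delta_pos": [0,0,-0.02],"dr": [0,0,0]},{"delta_pos": [0,0,-0.025],"dr": [0,0,0]},{"delta_pos": [0,0,-0.025],"dr": [0,0,0]},{"delta_pos": [0,0,-0.025],"dr": [0,0,0]},{"delta_pos": [0,0,-0.022],"dr": [0,0,0]},{"delta_pos": [0,0,0],"dr": [0,0,0]},{"delta_pos": [0,0,0],"dr": [0,0,0]},{"delta_pos": [0,0,0],"dr": [0,0,0]}]}}

```text
clock: 5.45
ee_pos: [0.5599, 0.1639, 0.198]
ee_rot: [3.066, 0.684, -0.004]
ft_force: [0.1, -0.5, -1.0]
width: 0.256
```

```bash
python3 -c "
from h import *
go(.6362,-.0326,.2);print(state()['moment'])
snap('side','s3');crop('s3',140,100,300,220,5,'s3c')"
```

```text
t 5.45 pos [0.5599 0.1639 0.198 ] tooldelta [-0.0144  0.2103 -0.002 ] F [ 0.09 -0.55 -1.03] w 0.256
toolx [ 0.9053  0.4249 -0.0027] toolz [-2.6e-03 -8.0e-04 -1.0e+00]
[ 0.02364811 -0.04439292  0.02862313]
```

View pics/s3c.png

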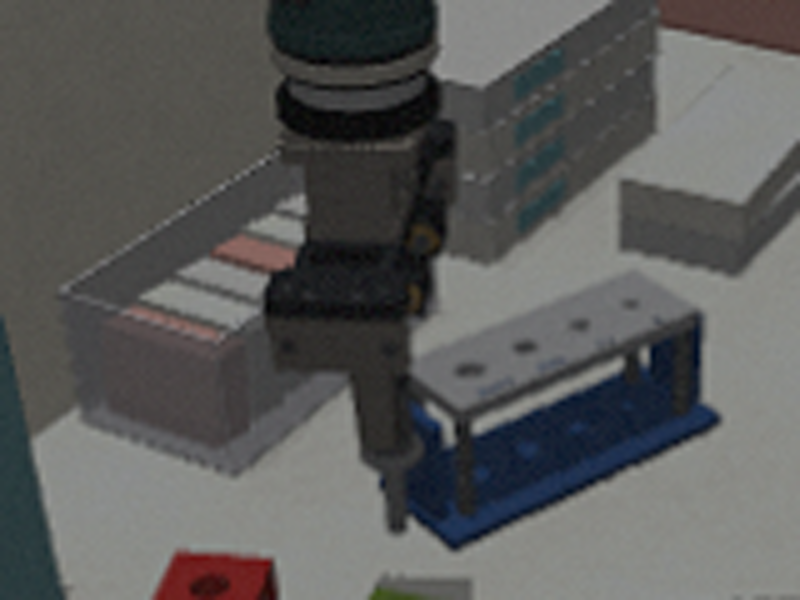

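```bash
python3 -c "
from h import *
s=load('s3');p=state()['ee_pos'];R=cv2.Rodrigues(state()['ee_rot'])[0];print(p)
for d in(0,.0117,.0168,.0668): 
  q=p+R[:,2]*d; print(d,(np.array(w2px(s,q))-[140,100]+.5)*5-.5)
im=s['frame'][180:207,205:235];cv2.imwrite('pics/s3d.png',cv2.convertScaleAbs(cv2.resize(im[:,:,::-1],None,fx=20,fy=20,interpolation=cv2.INTER_CUBIC),alpha=1.8))
"
```

```text
[0.55984458 0.16394097 0.19788608]
0 [385.09767493 427.95722886]
0.0117 [386.61167919 446.54983437]
0.0168 [387.26621208 454.56920968]
0.0668 [393.51246459 530.54496917]
```

View pics/s3d.png

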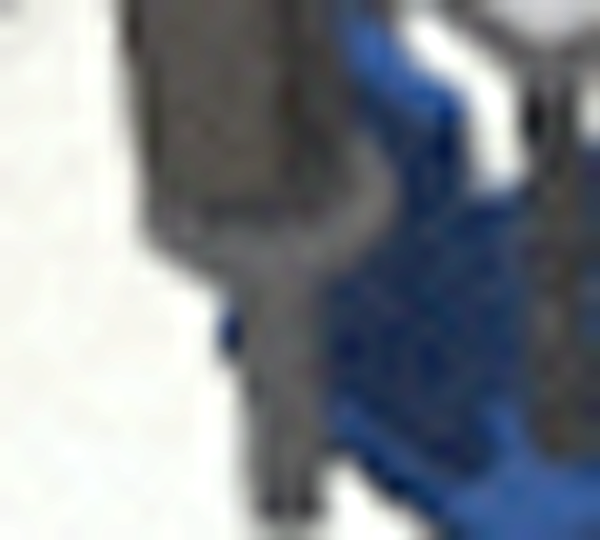

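Emit:
{"name": "send_rows", "arguments": {"deltas": [{"delta_pos": [-0.0014,0.012,0],"dr": [0,0,0]},{"delta_pos": [-0.002,0.027,0],"dr": [0,0,0]},{"delta_pos": [-0.002,0.03,0],"dr": [0,0,0]},{"delta_pos": [-0.002,0.03,0],"dr": [0,0,0]},{"delta_pos": [-0.002,0.03,0],"dr": [0,0,0]},{"delta_pos": [-0.002,0.03,0],"dr": [0,0,0]},{"delta_pos": [-0.002,0.027,0],"dr": [0,0,0]},{"delta_pos": [-0.001,0.016,0],"dr": [0,0,0]},{"delta_pos": [0,0.008,0],"dr": [0,0,0]},{"delta_pos": [0,0,0],"dr": [0,0,0]},{"delta_pos": [0,0,0],"dr": [0,0,0]},{"delta_pos": [0,0,0],"dr": [0,0,0]}]}}

```text
clock: 6.7
ee_pos: [0.6367, -0.03, 0.1996]
ee_rot: [-3.065, -0.687, 0.0]
ft_force: [-0.2, 0.1, -1.6]
width: 0.255
```

```bash
cat >> h.py <<'E'
def look(tag,hx,hy,k=8):
    s=snap('side',tag);st=state();p=st['ee_pos'];R=cv2.Rodrigues(st['ee_rot'])[0]
    u,v=map(int,w2px(s,(hx,hy,.12)));x0,y0=u-45,v-37
    im=cv2.convertScaleAbs(cv2.imread(f'pics/{tag}.png')[y0:y0+74,x0:x0+90],alpha=1.7)
    im=cv2.resize(im,None,fx=k,fy=k,interpolation=cv2.INTER_CUBIC);cv2.imwrite(f'pics/{tag}c.png',im)
    tip=p+R[:,2]*.0668;f=lambda q:((np.array(w2px(s,q))-[x0,y0]+.5)*k-.5).round(1)
    print('crop0',x0,y0,'tip pred',f(tip),'flange',f(p+R[:,2]*.0168),'hole pred',f((hx,hy,.1)),'dpx per 10mm x',f((hx+.01,hy,.1))-f((hx,hy,.1)),'y',f((hx,hy+.01,.1))-f((hx,hy,.1)),'z',f((hx,hy,.11))-f((hx,hy,.1)))
E
python3 -c "
from h import *
go(.6362,-.0326,.2);print(state()['moment'])
look('s4',.6362,-.0326)"
```

```text
t 6.7 pos [ 0.6367 -0.03    0.1996] tooldelta [-0.0015  0.0021 -0.0004] F [-0.24  0.11 -1.61] w 0.255
toolx [9.042e-01 4.271e-01 1.000e-04] toolz [-2.e-04  7.e-04 -1.e+00]
[ 2.59291032e-02 -1.81850541e-02  6.64380570e-06]
crop0 188 131 tip pred [358.4 276.5] flange [353.5 165.4] hole pred [365.8 344.2] dpx per 10mm x [-21.1  -6.4] y [-13.3  11.8] z [ -1. -21.]
```

View pics/s4c.png

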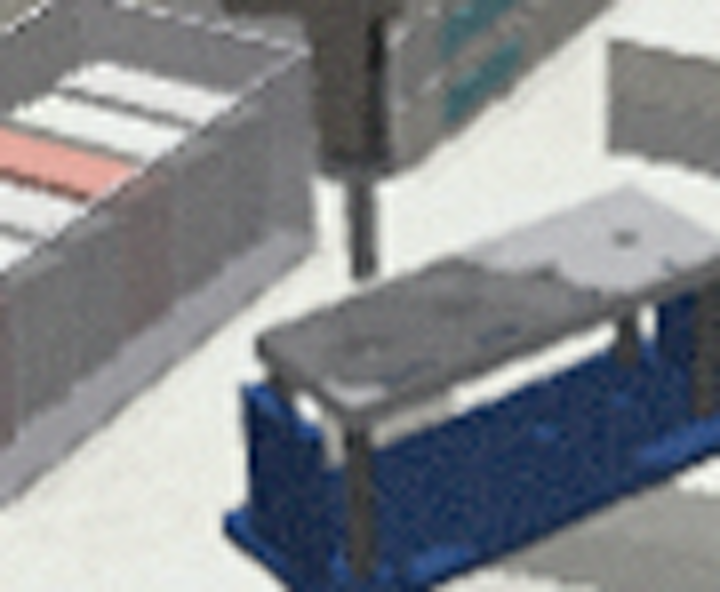

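Emit:
{"name": "send_rows", "arguments": {"deltas": [{"delta_pos": [0,0.002,0.01],"dr": [0,0,0]},{"delta_pos": [0,0,0.013],"dr": [0,0,0]},{"delta_pos": [0,0,0.008],"dr": [0,0,0]},{"delta_pos": [0,0,0.003],"dr": [0,0,0]},{"delta_pos": [0,0,0.002],"dr": [0,0,0]},{"delta_pos": [0,0,0],"dr": [0,0,0]},{"delta_pos": [0,0,0],"dr": [0,0,0]}]}}

```text
clock: 7.45
ee_pos: [0.6381, -0.0337, 0.1639]
ee_rot: [3.066, 0.684, 0.001]
ft_force: [-0.6, -0.1, -1.8]
width: 0.255
```

```bash
python3 -c "
from h import *
go(.6376,-.0320,.16);print(state()['moment'])
look('s5',.6362,-.0326)"
```

```text
t 7.45 pos [ 0.6381 -0.0337  0.1639] tooldelta [ 0.0003 -0.0018  0.0039] F [-0.58 -0.09 -1.75] w 0.255
toolx [9.053e-01 4.248e-01 6.000e-04] toolz [ 6.e-04 -0.e+00 -1.e+00]
[-0.04605969 -0.00191979 -0.00496446]
crop0 188 131 tip pred [363.3 347.5] flange [358.7 240.5] hole pred [365.8 344.2] dpx per 10mm x [-21.1  -6.4] y [-13.3  11.8] z [ -1. -21.]
```

View pics/s5c.png

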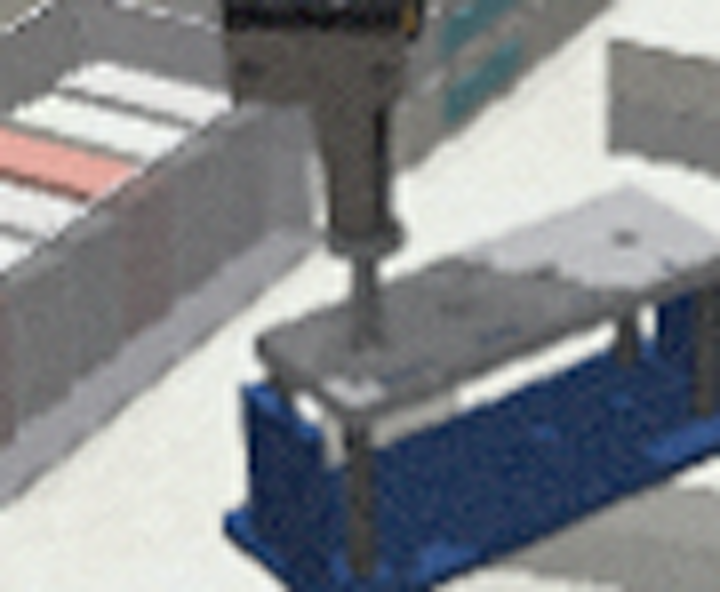

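Emit:
{"name": "send_rows", "arguments": {"deltas": [{"delta_pos": [0,-0.0015,0.002],"dr": [0,0,0]},{"delta_pos": [0,0,0.002],"dr": [0,0,0]},{"delta_pos": [0,0,0.002],"dr": [0,0,0]},{"delta_pos": [0,0,0],"dr": [0,0,0]},{"delta_pos": [0,0,0],"dr": [0,0,0]}]}}

```text
clock: 8.0
ee_pos: [0.6372, -0.0324, 0.1574]
ee_rot: [-3.066, -0.684, 0.0]
ft_force: [-1.9, -0.7, -1.1]
width: 0.255
```

```bash
python3 -c "
from h import *
go(.6376,-.0320,.13);print(state()['moment'])"
```

```text
t 8.0 pos [ 0.6372 -0.0324  0.1574] tooldelta [ 0.0006 -0.0002  0.0274] F [-1.89 -0.67 -1.14] w 0.255
toolx [ 9.053e-01  4.248e-01 -2.000e-04] toolz [-2.e-04 -0.e+00 -1.e+00]
[ 0.0135763  -0.02853004  0.00772865]
```

Emit:
{"name": "send_rows", "arguments": {"deltas": [{"delta_pos": [0,0,0.003],"dr": [0,0,0]},{"delta_pos": [0,0,0.003],"dr": [0,0,0]},{"delta_pos": [0,0,0.001],"dr": [0,0,0]},{"delta_pos": [0,0,0],"dr": [0,0,0]},{"delta_pos": [0,0,0],"dr": [0,0,0]},{"delta_pos": [0,0,0],"dr": [0,0,0]}]}}

```text
clock: 8.6
ee_pos: [0.6373, -0.0324, 0.1507]
ee_rot: [3.066, 0.684, 0.0]
ft_force: [0.6, 0.1, -1.2]
width: 0.255
```

```bash
python3 -c "
from h import *
go(.6376,-.0320,.13);print(state()['moment'])"
```

```text
t 8.6 pos [ 0.6373 -0.0324  0.1507] tooldelta [ 0.0004 -0.0002  0.0207] F [ 0.6   0.11 -1.22] w 0.255
toolx [9.053e-01 4.248e-01 2.000e-04] toolz [ 2.e-04 -0.e+00 -1.e+00]
[ 0.0019748  -0.00157199  0.00023156]
```

Emit:
{"name": "send_rows", "arguments": {"deltas": [{"delta_pos": [0,0,0.004],"dr": [0,0,0]},{"delta_pos": [0,0,0.004],"dr": [0,0,0]},{"delta_pos": [0,0,0.004],"dr": [0,0,0]},{"delta_pos": [0,0,0.004],"dr": [0,0,0]},{"delta_pos": [0,0,0.003],"dr": [0,0,0]},{"delta_pos": [0,0,0],"dr": [0,0,0]},{"delta_pos": [0,0,0],"dr": [0,0,0]},{"delta_pos": [0,0,0],"dr": [0,0,0]},{"delta_pos": [0,0,0],"dr": [0,0,0]}]}}

```text
clock: 9.5
ee_pos: [0.6374, -0.0324, 0.1318]
ee_rot: [3.066, 0.683, 0.001]
ft_force: [0.3, 0.4, -1.1]
width: 0.253
```

```bash
python3 -c "
from h import *
go(.6376,-.0320,.2);print(state()['moment'])
look('s6',.6362,-.0326)"
```

```text
t 9.5 pos [ 0.6374 -0.0324  0.1318] tooldelta [ 0.0004 -0.0003 -0.0682] F [ 0.27  0.42 -1.13] w 0.253
toolx [9.053e-01 4.247e-01 4.000e-04] toolz [ 5.e-04 -1.e-04 -1.e+00]
[-0.07485324 -0.02701682 -0.00224988]
crop0 188 131 tip pred [366.3 415.9] flange [361.7 312.1] hole pred [365.8 344.2] dpx per 10mm x [-21.1  -6.4] y [-13.3  11.8] z [ -1. -21.]
```

View pics/s6c.png

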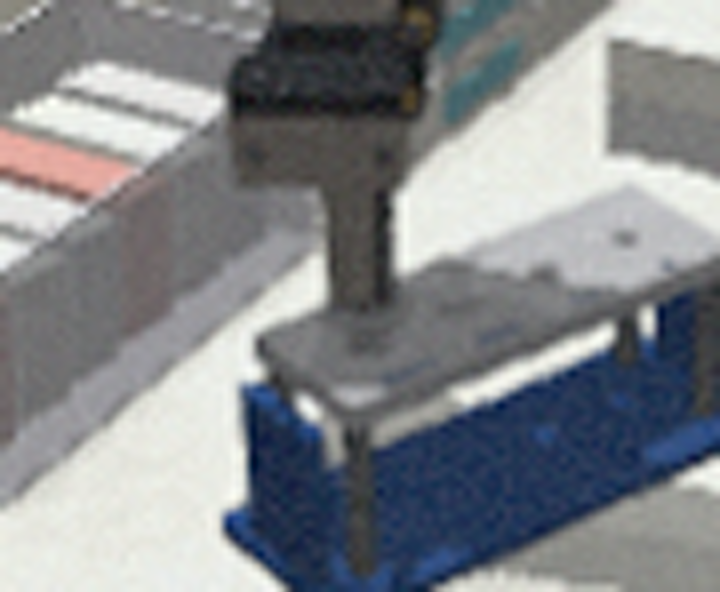

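Emit:
{"name": "send_rows", "arguments": {"deltas": [{"delta_pos": [0,0,-0.006],"dr": [0,0,0]},{"delta_pos": [0,0,-0.012],"dr": [0,0,0]},{"delta_pos": [0,0,-0.015],"dr": [0,0,0]},{"delta_pos": [0,0,-0.012],"dr": [0,0,0]},{"delta_pos": [0,0,-0.003],"dr": [0,0,0]},{"delta_pos": [0,0,0],"dr": [0,0,0]},{"delta_pos": [-0.008,0.007,0],"dr": [0,0,0]},{"delta_pos": [-0.013,0.012,0],"dr": [0,0,0]},{"delta_pos": [-0.01,0.009,0],"dr": [0,0,0]},{"delta_pos": [-0.002,0.002,0],"dr": [0,0,0]},{"delta_pos": [0,0,0],"dr": [0,0,0]},{"delta_pos": [0,0,0],"dr": [0,0,0]}]}}

```text
clock: 10.75
ee_pos: [0.6202, -0.0733, 0.1796]
ee_rot: [-3.066, -0.684, -0.0]
ft_force: [-0.0, 0.0, -0.7]
width: 0.256
```

```bash
python3 -c "
from h import *
go(.6204,-.0736,.166);print(state()['moment'])
look('s7',.619,-.0742)"
```

```text
t 10.75 pos [ 0.6202 -0.0733  0.1796] tooldelta [0.0001 0.0004 0.0136] F [-0.02  0.02 -0.67] w 0.256
toolx [9.052e-01 4.249e-01 4.000e-04] toolz [ 2.e-04  5.e-04 -1.e+00]
[-0.00413507  0.00503997 -0.01048428]
crop0 199 126 tip pred [362.1 321.5] flange [359.8 214. ] hole pred [367.1 347.5] dpx per 10mm x [-20.9  -6.2] y [-12.5  11.3] z [ -0.5 -20.9]
```

View pics/s7c.png

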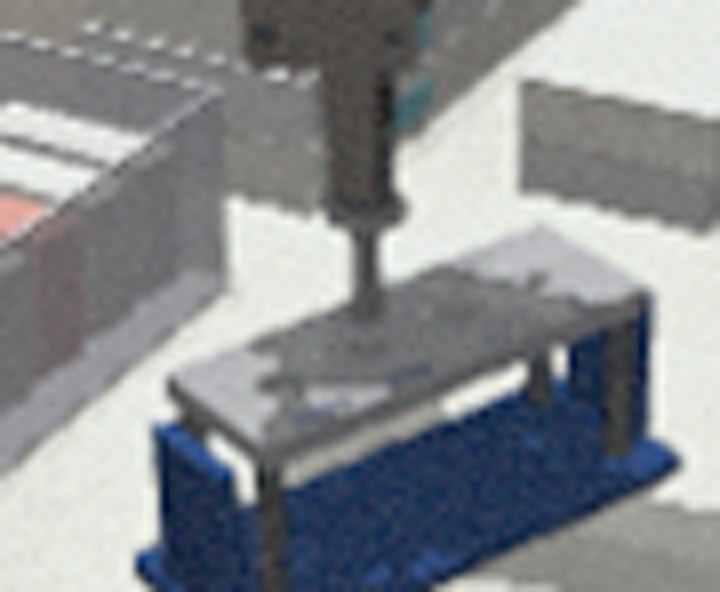

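Emit:
{"name": "send_rows", "arguments": {"deltas": [{"delta_pos": [0,0,0.006],"dr": [0,0,0]},{"delta_pos": [0,0,0.005],"dr": [0,0,0]},{"delta_pos": [0,0,0.002],"dr": [0,0,0]},{"delta_pos": [0,0,0.002],"dr": [0,0,0]},{"delta_pos": [0,0,0.001],"dr": [0,0,0]},{"delta_pos": [0,0,0],"dr": [0,0,0]},{"delta_pos": [0,0,0],"dr": [0,0,0]}]}}

```text
clock: 11.5
ee_pos: [0.6202, -0.0736, 0.1637]
ee_rot: [3.066, 0.684, 0.0]
ft_force: [0.1, -0.2, -0.2]
width: 0.257
```

```bash
python3 -c "
from h import *
go(.6204,-.0736,.15);print(state()['moment'])"
```

```text
t 11.5 pos [ 0.6202 -0.0736  0.1637] tooldelta [0.0002 0.0001 0.0137] F [ 0.12 -0.23 -0.23] w 0.257
toolx [9.053e-01 4.248e-01 1.000e-04] toolz [ 2.e-04 -0.e+00 -1.e+00]
[0.04836247 0.04456291 0.00305567]
```

Emit:
{"name": "send_rows", "arguments": {"deltas": [{"delta_pos": [0,0,0.002],"dr": [0,0,0]},{"delta_pos": [0,0,0.002],"dr": [0,0,0]},{"delta_pos": [0,0,0.001],"dr": [0,0,0]},{"delta_pos": [0,0,0],"dr": [0,0,0]},{"delta_pos": [0,0,0],"dr": [0,0,0]},{"delta_pos": [0,0,0],"dr": [0,0,0]}]}}

```text
clock: 12.1
ee_pos: [0.6201, -0.0735, 0.1586]
ee_rot: [3.066, 0.684, 0.0]
ft_force: [-0.3, -0.2, -1.7]
width: 0.252
```

```bash
python3 -c "
from h import *
go(.6204,-.0736,.15);print(state()['moment'])"
```

```text
t 12.1 pos [ 0.6201 -0.0735  0.1586] tooldelta [0.0002 0.0002 0.0086] F [-0.31 -0.19 -1.67] w 0.252
toolx [9.053e-01 4.248e-01 1.000e-04] toolz [ 1.e-04  0.e+00 -1.e+00]
[-0.00143874  0.02916706  0.04940566]
```

Emit:
{"name": "send_rows", "arguments": {"deltas": [{"delta_pos": [0,0,0.004],"dr": [0,0,0]},{"delta_pos": [0,0,0.004],"dr": [0,0,0]},{"delta_pos": [0,0,0.001],"dr": [0,0,0]},{"delta_pos": [0,0,0],"dr": [0,0,0]}]}}

```text
clock: 12.5
ee_pos: [0.6198, -0.0736, 0.1491]
ee_rot: [-3.066, -0.683, 0.001]
ft_force: [0.0, 0.5, -0.8]
width: 0.255
```

```bash
python3 -c "
from h import *
go(.6204,-.0736,.13);print(state()['moment'])"
```

```text
t 12.5 pos [ 0.6198 -0.0736  0.1491] tooldelta [0.0005 0.0002 0.0191] F [ 0.01  0.54 -0.77] w 0.255
toolx [ 9.053e-01  4.247e-01 -7.000e-04] toolz [-8.e-04  1.e-04 -1.e+00]
[0.00682536 0.04747292 0.04955304]
```

Emit:
{"name": "send_rows", "arguments": {"deltas": [{"delta_pos": [0,0,0.004],"dr": [0,0,0]},{"delta_pos": [0,0,0.004],"dr": [0,0,0]},{"delta_pos": [0,0,0.004],"dr": [0,0,0]},{"delta_pos": [0,0,0.004],"dr": [0,0,0]},{"delta_pos": [0,0,0.002],"dr": [0,0,0]},{"delta_pos": [0,0,0],"dr": [0,0,0]},{"delta_pos": [0,0,0],"dr": [0,0,0]},{"delta_pos": [0,0,0],"dr": [0,0,0]}]}}

```text
clock: 13.3
ee_pos: [0.6202, -0.0736, 0.1318]
ee_rot: [3.066, 0.684, 0.0]
ft_force: [0.6, 0.3, -0.7]
width: 0.256
```

```bash
python3 -c "
from h import *
go(.6204,-.0736,.13);print(state()['moment'])
look('s8',.619,-.0742)"
```

```text
t 13.3 pos [ 0.6202 -0.0736  0.1318] tooldelta [0.0001 0.0001 0.0018] F [ 0.56  0.27 -0.68] w 0.256
toolx [9.053e-01 4.248e-01 3.000e-04] toolz [ 3.e-04 -1.e-04 -1.e+00]
[ 0.04342471  0.02777677 -0.00863389]
crop0 199 126 tip pred [365.3 418.6] flange [363.  316.1] hole pred [367.1 347.5] dpx per 10mm x [-20.9  -6.2] y [-12.5  11.3] z [ -0.5 -20.9]
```

View pics/s8c.png

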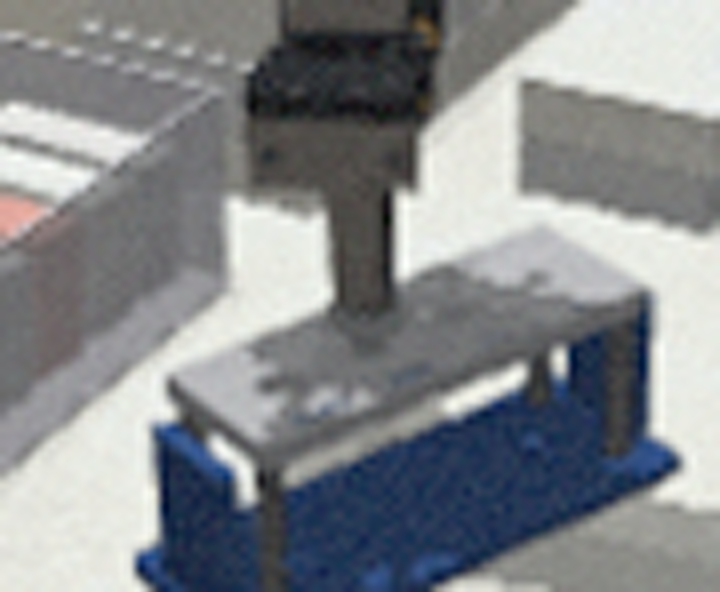

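Emit:
{"name": "send_rows", "arguments": {"deltas": [{"delta_pos": [0,0,-0.006],"dr": [0,0,0]},{"delta_pos": [0,0,-0.012],"dr": [0,0,0]},{"delta_pos": [0,0,-0.015],"dr": [0,0,0]},{"delta_pos": [0,0,-0.012],"dr": [0,0,0]},{"delta_pos": [0,0,-0.003],"dr": [0,0,0]},{"delta_pos": [0,0,0],"dr": [0,0,0]},{"delta_pos": [-0.008,0.007,0],"dr": [0,0,0]},{"delta_pos": [-0.013,0.012,0],"dr": [0,0,0]},{"delta_pos": [-0.01,0.009,0],"dr": [0,0,0]},{"delta_pos": [-0.002,0.0024,0],"dr": [0,0,0]},{"delta_pos": [0,0,0],"dr": [0,0,0]},{"delta_pos": [0,0,0],"dr": [0,0,0]}]}}

```text
clock: 14.55
ee_pos: [0.6032, -0.1148, 0.1796]
ee_rot: [-3.066, -0.684, -0.0]
ft_force: [-0.8, 0.5, -1.8]
width: 0.256
```

```bash
python3 -c "
from h import *
go(.6032,-.1152,.166);print(state()['moment'])
look('s9',.6018,-.1158)"
```

```text
t 14.55 pos [ 0.6032 -0.1148  0.1796] tooldelta [-0.0002  0.0003  0.0136] F [-0.84  0.52 -1.75] w 0.256
toolx [9.053e-01 4.248e-01 4.000e-04] toolz [ 2.e-04  5.e-04 -1.e+00]
[ 0.04913106 -0.04011607 -0.00105987]
crop0 210 122 tip pred [360.  318.5] flange [359.8 212.4] hole pred [364.9 344.2] dpx per 10mm x [-20.8  -6. ] y [-11.7  10.8] z [  0.  -20.6]
```

View pics/s9c.png

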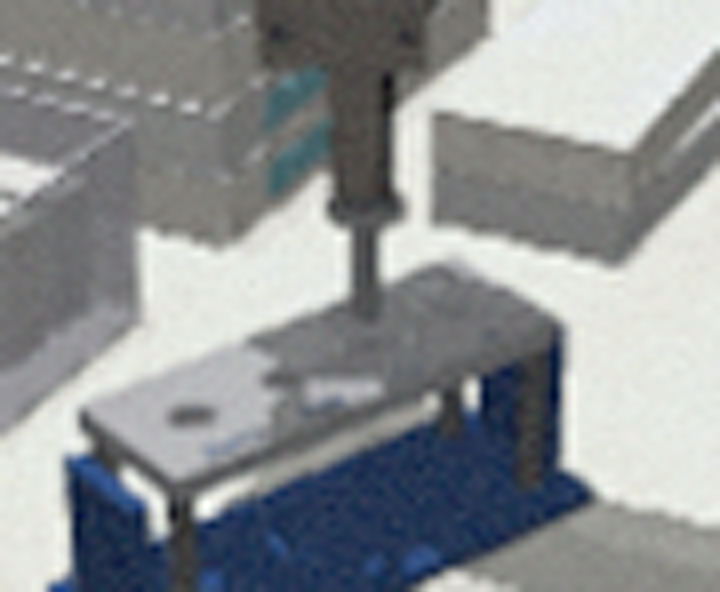

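Emit:
{"name": "send_rows", "arguments": {"deltas": [{"delta_pos": [-0.0005,0.0006,0.006],"dr": [0,0,0]},{"delta_pos": [0,0,0.005],"dr": [0,0,0]},{"delta_pos": [0,0,0.002],"dr": [0,0,0]},{"delta_pos": [0,0,0.002],"dr": [0,0,0]},{"delta_pos": [0,0,0.001],"dr": [0,0,0]},{"delta_pos": [0,0,0],"dr": [0,0,0]},{"delta_pos": [0,0,0],"dr": [0,0,0]}]}}

```text
clock: 15.3
ee_pos: [0.6031, -0.116, 0.1635]
ee_rot: [3.066, 0.683, 0.001]
ft_force: [1.2, -0.7, -2.6]
width: 0.252
```

```bash
python3 -c "
from h import *
go(.6032,-.1152,.15);print(state()['moment'])"
```

```text
t 15.3 pos [ 0.6031 -0.116   0.1635] tooldelta [ 0.0005 -0.0007  0.0135] F [ 1.24 -0.73 -2.63] w 0.252
toolx [9.053e-01 4.247e-01 2.000e-04] toolz [ 4.e-04 -3.e-04 -1.e+00]
[-0.25380873 -0.37631792 -0.04672973]
```

Emit:
{"name": "send_rows", "arguments": {"deltas": [{"delta_pos": [0,0,0.001],"dr": [0,0,0]},{"delta_pos": [0,0,0.001],"dr": [0,0,0]},{"delta_pos": [0,0,0.001],"dr": [0,0,0]},{"delta_pos": [0,0,0],"dr": [0,0,0]},{"delta_pos": [0,0,0],"dr": [0,0,0]}]}}

```text
clock: 15.8
ee_pos: [0.6031, -0.1161, 0.1606]
ee_rot: [3.066, 0.683, 0.001]
ft_force: [2.5, -1.8, -1.3]
width: 0.251
```

```bash
python3 -c "
from h import *
go(.6032,-.1152,.15);print(state()['moment'])"
```

```text
t 15.8 pos [ 0.6031 -0.1161  0.1606] tooldelta [ 0.0004 -0.0007  0.0106] F [ 2.46 -1.77 -1.34] w 0.251
toolx [9.053e-01 4.247e-01 3.000e-04] toolz [ 4.e-04 -3.e-04 -1.e+00]
[-0.44024803 -0.46832391  0.01312195]
```

Emit:
{"name": "send_rows", "arguments": {"deltas": [{"delta_pos": [0.0003,0.0006,0],"dr": [0,0,0]},{"delta_pos": [0,0,0.001],"dr": [0,0,0]},{"delta_pos": [0,0,0.001],"dr": [0,0,0]},{"delta_pos": [0,0,0.001],"dr": [0,0,0]},{"delta_pos": [0,0,0],"dr": [0,0,0]},{"delta_pos": [0,0,0],"dr": [0,0,0]}]}}

```text
clock: 16.4
ee_pos: [0.6033, -0.1162, 0.1573]
ee_rot: [-3.066, -0.684, 0.001]
ft_force: [0.4, -0.8, -1.3]
width: 0.255
```

```bash
python3 -c "
from h import *
go(.6032,-.1152,.15);print(state()['moment'])"
```

```text
t 16.4 pos [ 0.6033 -0.1162  0.1573] tooldelta [ 0.0004 -0.001   0.0073] F [ 0.36 -0.77 -1.29] w 0.255
toolx [ 9.053e-01  4.248e-01 -4.000e-04] toolz [-5.e-04  1.e-04 -1.e+00]
[-0.22008996 -0.24777458 -0.02385488]
```

Emit:
{"name": "send_rows", "arguments": {"deltas": [{"delta_pos": [0.0002,0.0003,0.001],"dr": [0,0,0]},{"delta_pos": [0,0,0.002],"dr": [0,0,0]},{"delta_pos": [0,0,0.002],"dr": [0,0,0]},{"delta_pos": [0,0,0.002],"dr": [0,0,0]},{"delta_pos": [0,0,0],"dr": [0,0,0]},{"delta_pos": [0,0,0],"dr": [0,0,0]}]}}

```text
clock: 17.0
ee_pos: [0.6036, -0.1164, 0.1504]
ee_rot: [-3.066, -0.684, 0.001]
ft_force: [-0.3, -0.1, -1.1]
width: 0.255
```

```bash
python3 -c "
from h import *
go(.6032,-.1152,.13);print(state()['moment'])"
```

```text
t 17.0 pos [ 0.6036 -0.1164  0.1504] tooldelta [ 0.0001 -0.0012  0.0204] F [-0.32 -0.05 -1.08] w 0.255
toolx [ 9.053e-01  4.248e-01 -3.000e-04] toolz [-4.e-04  1.e-04 -1.e+00]
[-0.00899193  0.04274341  0.04571225]
```

Nicely centred now; on down.

Emit:
{"name": "send_rows", "arguments": {"deltas": [{"delta_pos": [0,0,0.003],"dr": [0,0,0]},{"delta_pos": [0,0,0.003],"dr": [0,0,0]},{"delta_pos": [0,0,0.003],"dr": [0,0,0]},{"delta_pos": [0,0,0.003],"dr": [0,0,0]},{"delta_pos": [0,0,0.003],"dr": [0,0,0]},{"delta_pos": [0,0,0.003],"dr": [0,0,0]},{"delta_pos": [0,0,0],"dr": [0,0,0]},{"delta_pos": [0,0,0],"dr": [0,0,0]}]}}

```text
clock: 17.8
ee_pos: [0.6038, -0.1164, 0.1325]
ee_rot: [-3.066, -0.684, 0.0]
ft_force: [-0.4, -0.2, -0.6]
width: 0.257
```

```bash
python3 -c "
from h import *
go(.6036,-.1164,.13);print(state()['moment'])
look('s10',.6018,-.1158)"
```

```text
t 17.8 pos [ 0.6038 -0.1164  0.1325] tooldelta [-0.0001 -0.0001  0.0025] F [-0.42 -0.25 -0.6 ] w 0.257
toolx [ 9.053e-01  4.248e-01 -1.000e-04] toolz [-1.e-04  0.e+00 -1.e+00]
[0.03452946 0.01958843 0.00820538]
crop0 210 122 tip pred [361.5 411. ] flange [361.3 309.6] hole pred [364.9 344.2] dpx per 10mm x [-20.8  -6. ] y [-11.7  10.8] z [  0.  -20.6]
```

View pics/s10c.png

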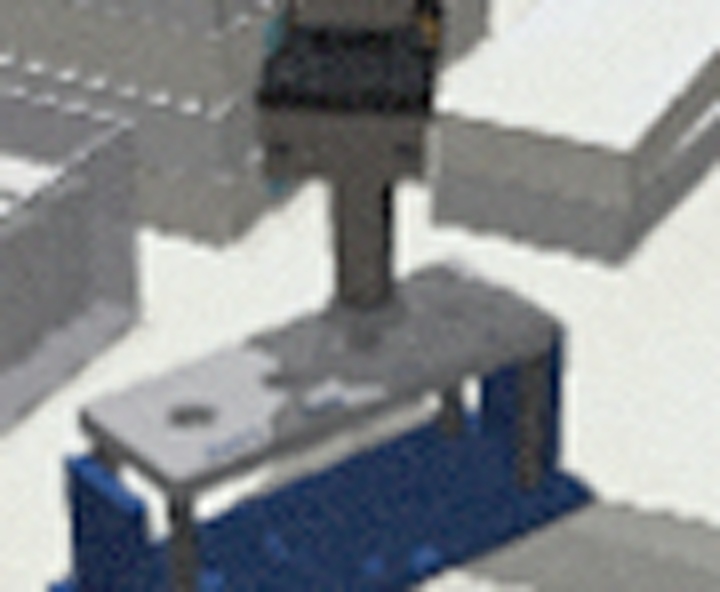

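Emit:
{"name": "send_rows", "arguments": {"deltas": [{"delta_pos": [0,0,-0.006],"dr": [0,0,0]},{"delta_pos": [0,0,-0.012],"dr": [0,0,0]},{"delta_pos": [0,0,-0.015],"dr": [0,0,0]},{"delta_pos": [0,0,-0.011],"dr": [0,0,0]},{"delta_pos": [0,0,-0.003],"dr": [0,0,0]},{"delta_pos": [0,0,0],"dr": [0,0,0]},{"delta_pos": [-0.008,0.007,0],"dr": [0,0,0]},{"delta_pos": [-0.013,0.012,0],"dr": [0,0,0]},{"delta_pos": [-0.01,0.009,0],"dr": [0,0,0]},{"delta_pos": [-0.002,0.0024,0],"dr": [0,0,0]},{"delta_pos": [0,0,0],"dr": [0,0,0]},{"delta_pos": [0,0,0],"dr": [0,0,0]}]}}

```text
clock: 19.05
ee_pos: [0.5869, -0.1574, 0.1795]
ee_rot: [-3.066, -0.684, -0.0]
ft_force: [-0.5, 0.2, -1.0]
width: 0.253
```

```bash
python3 -c "
from h import *
go(.5865,-.158,.166);print(state()['moment'])
look('s11',.5846,-.1574)"
```

```text
t 19.05 pos [ 0.5869 -0.1574  0.1795] tooldelta [-0.0007  0.0004  0.0135] F [-0.48  0.24 -1.04] w 0.253
toolx [9.051e-01 4.253e-01 3.000e-04] toolz [ 0.e+00  6.e-04 -1.e+00]
[ 0.04080927  0.04651195 -0.01398683]
crop0 220 118 tip pred [362.3 315.3] flange [364.1 210.6] hole pred [367.4 342.3] dpx per 10mm x [-20.7  -5.7] y [-11.   10.4] z [  0.3 -20.3]
```

View pics/s11c.png

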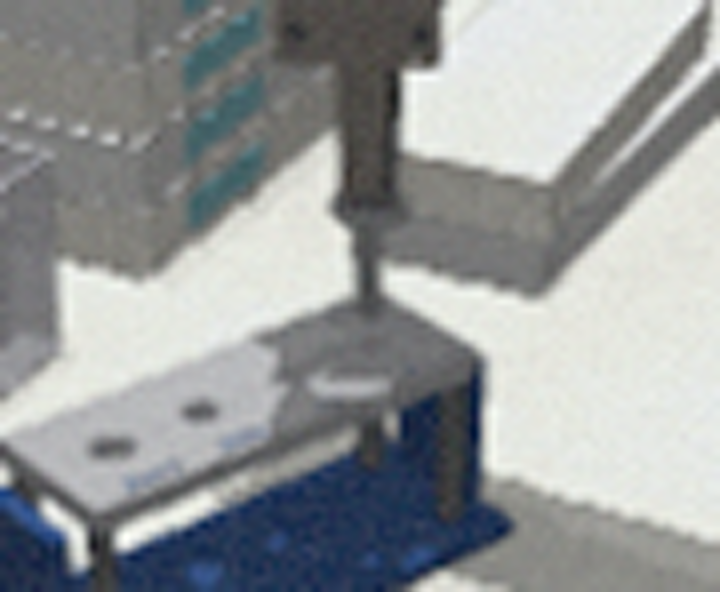

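Emit:
{"name": "send_rows", "arguments": {"deltas": [{"delta_pos": [-0.0006,0.0003,0.005],"dr": [0,0,0]},{"delta_pos": [0,0,0.005],"dr": [0,0,0]},{"delta_pos": [0,0,0.002],"dr": [0,0,0]},{"delta_pos": [0,0,0.002],"dr": [0,0,0]},{"delta_pos": [0,0,0.001],"dr": [0,0,0]},{"delta_pos": [0,0,0],"dr": [0,0,0]},{"delta_pos": [0,0,0],"dr": [0,0,0]}]}}

```text
clock: 19.8
ee_pos: [0.5865, -0.1583, 0.165]
ee_rot: [-3.066, -0.684, -0.0]
ft_force: [-1.3, 1.2, 2.0]
width: 0.253
```

```bash
python3 -c "
from h import *
go(.5865,-.158,.160);print(state()['moment'])"
```

```text
t 19.8 pos [ 0.5865 -0.1583  0.165 ] tooldelta [ 0.0001 -0.0003  0.005 ] F [-1.32  1.2   1.98] w 0.253
toolx [9.052e-01 4.249e-01 3.000e-04] toolz [ 3.e-04  1.e-04 -1.e+00]
[ 0.32549122  0.35544791 -0.01213149]
```

Emit:
{"name": "send_rows", "arguments": {"deltas": [{"delta_pos": [0,0,0.001],"dr": [0,0,0]},{"delta_pos": [0,0,0.001],"dr": [0,0,0]},{"delta_pos": [0,0,0.001],"dr": [0,0,0]},{"delta_pos": [0,0,0],"dr": [0,0,0]},{"delta_pos": [0,0,0],"dr": [0,0,0]},{"delta_pos": [0,0,0],"dr": [0,0,0]},{"delta_pos": [0,0,0],"dr": [0,0,0]}]}}

```text
clock: 20.5
ee_pos: [0.5866, -0.1583, 0.1621]
ee_rot: [3.066, 0.684, 0.001]
ft_force: [-1.4, 2.0, 6.1]
width: 0.255
```

```bash
python3 -c "
from h import *
go(.5865,-.158,.160);print(state()['moment'])
look('s12',.5846,-.1574)"
```

```text
t 20.5 pos [ 0.5866 -0.1583  0.1621] tooldelta [ 0.     -0.0003  0.0021] F [-1.41  1.97  6.14] w 0.255
toolx [9.053e-01 4.249e-01 5.000e-04] toolz [ 5.e-04  0.e+00 -1.e+00]
[ 0.43659094  0.60492419 -0.01235866]
crop0 220 118 tip pred [363.9 349.7] flange [365.7 246.8] hole pred [367.4 342.3] dpx per 10mm x [-20.7  -5.7] y [-11.   10.4] z [  0.3 -20.3]
```

View pics/s12c.png

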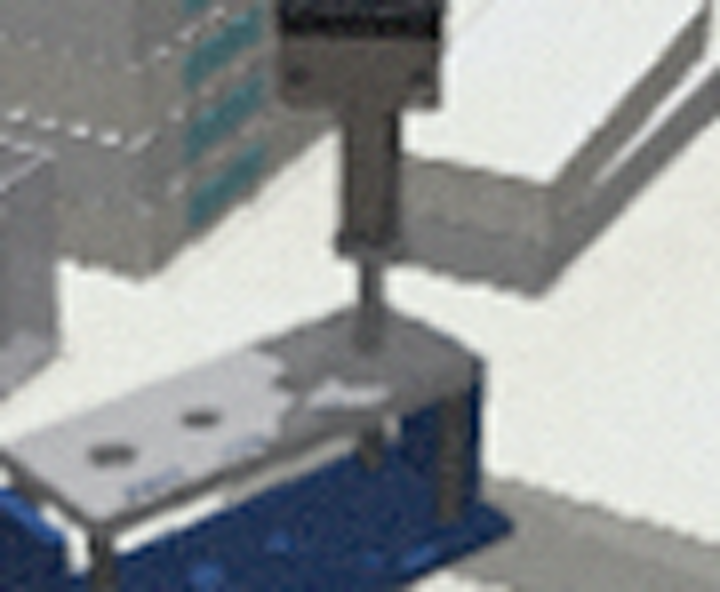

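Emit:
{"name": "send_rows", "arguments": {"deltas": [{"delta_pos": [0,0,0],"dr": [0,0,0]},{"delta_pos": [0,0,0],"dr": [0,0,0]},{"delta_pos": [0,0,0],"dr": [0,0,0]},{"delta_pos": [0,0,-0.003],"dr": [0,0,0]},{"delta_pos": [0,0,-0.006],"dr": [0,0,0]},{"delta_pos": [0,0,-0.007],"dr": [0,0,0]},{"delta_pos": [0,0,0],"dr": [0,0,0]},{"delta_pos": [0.008,-0.007,0],"dr": [0,0,0]},{"delta_pos": [0.013,-0.012,0],"dr": [0,0,0]},{"delta_pos": [0.01,-0.009,0],"dr": [0,0,0]},{"delta_pos": [0.0023,-0.0026,0],"dr": [0,0,0]},{"delta_pos": [0,0,0],"dr": [0,0,0]}]}}

```text
clock: 21.75
ee_pos: [0.6036, -0.1156, 0.1773]
ee_rot: [-3.065, -0.686, 0.001]
ft_force: [-0.1, 0.1, -0.4]
width: 0.253
```

Emit:
{"name": "send_rows", "arguments": {"deltas": [{"delta_pos": [0,0,0],"dr": [0,0,0]},{"delta_pos": [0,0,0],"dr": [0,0,0]},{"delta_pos": [0,0,0],"dr": [0,0,0]}]}}

```text
clock: 22.05
ee_pos: [0.6033, -0.1175, 0.1776]
ee_rot: [3.066, 0.682, -0.0]
ft_force: [-0.3, -0.0, -0.9]
width: 0.255
```

```bash
python3 -c "
from h import *
go(.6037,-.1164,.164);print(state()['moment'])"
```

```text
t 22.05 pos [ 0.6033 -0.1175  0.1776] tooldelta [ 0.0008 -0.0008  0.0136] F [-0.26 -0.04 -0.86] w 0.255
toolx [ 9.058e-01  4.238e-01 -3.000e-04] toolz [-1.e-04 -4.e-04 -1.e+00]
[-0.00273882  0.00073672 -0.00266259]
```

Emit:
{"name": "send_rows", "arguments": {"deltas": [{"delta_pos": [0.0004,-0.0004,0.004],"dr": [0,0,0]},{"delta_pos": [0,0,0.003],"dr": [0,0,0]},{"delta_pos": [0,0,0],"dr": [0,0,0]},{"delta_pos": [0,0,0],"dr": [0,0,0]},{"delta_pos": [0,0,0],"dr": [0,0,0]}]}}

```text
clock: 22.55
ee_pos: [0.6037, -0.1161, 0.1706]
ee_rot: [3.066, 0.684, -0.0]
ft_force: [-0.9, -0.3, -1.2]
width: 0.252
```

```bash
python3 -c "
from h import *
go(.6037,-.1164,.164);print(state()['moment'])"
```

```text
t 22.55 pos [ 0.6037 -0.1161  0.1706] tooldelta [-0.0002  0.0002  0.0066] F [-0.86 -0.26 -1.15] w 0.252
toolx [ 0.9053  0.4248 -0.    ] toolz [-0. -0. -1.]
[0.00723675 0.01866326 0.00023023]
```

Emit:
{"name": "send_rows", "arguments": {"deltas": [{"delta_pos": [-0.0002,0.0002,0.003],"dr": [0,0,0]},{"delta_pos": [0,0,0.002],"dr": [0,0,0]},{"delta_pos": [0,0,0.002],"dr": [0,0,0]},{"delta_pos": [0,0,0.002],"dr": [0,0,0]},{"delta_pos": [0,0,0],"dr": [0,0,0]},{"delta_pos": [0,0,0],"dr": [0,0,0]}]}}

```text
clock: 23.15
ee_pos: [0.6036, -0.1164, 0.1615]
ee_rot: [-3.066, -0.684, 0.0]
ft_force: [-0.3, -0.6, -1.1]
width: 0.254
```

```bash
python3 -c "
from h import *
go(.6037,-.1164,.164);print(state()['moment'])"
```

```text
t 23.15 pos [ 0.6036 -0.1164  0.1615] tooldelta [ 0.0001  0.     -0.0025] F [-0.26 -0.61 -1.11] w 0.254
toolx [ 9.053e-01  4.248e-01 -2.000e-04] toolz [-2.e-04 -0.e+00 -1.e+00]
[-0.02014331  0.02657691  0.05070781]
```

Emit:
{"name": "send_rows", "arguments": {"deltas": [{"delta_pos": [0,0,0.004],"dr": [0,0,0]},{"delta_pos": [0,0,0.004],"dr": [0,0,0]},{"delta_pos": [0,0,0.004],"dr": [0,0,0]},{"delta_pos": [0,0,0.004],"dr": [0,0,0]},{"delta_pos": [0,0,0.004],"dr": [0,0,0]},{"delta_pos": [0,0,0.004],"dr": [0,0,0]},{"delta_pos": [0,0,0.004],"dr": [0,0,0]},{"delta_pos": [0,0,0.004],"dr": [0,0,0]},{"delta_pos": [0,0,0.004],"dr": [0,0,0]},{"delta_pos": [0,0,0.003],"dr": [0,0,0]},{"delta_pos": [0,0,0],"dr": [0,0,0]},{"delta_pos": [0,0,0],"dr": [0,0,0]}]}}

```text
clock: 24.35
ee_pos: [0.6036, -0.1165, 0.1226]
ee_rot: [3.066, 0.684, -0.0]
ft_force: [-0.6, -0.3, -2.0]
width: 0.254
```

```bash
python3 -c "
from h import *
go(.6037,-.1164,.117);print(state()['moment'])"
```

```text
t 24.35 pos [ 0.6036 -0.1165  0.1226] tooldelta [ 0.0001 -0.      0.0056] F [-0.61 -0.26 -2.04] w 0.254
toolx [ 9.053e-01  4.247e-01 -1.000e-04] toolz [-0.e+00 -1.e-04 -1.e+00]
[-0.02887572  0.00641161 -0.0382612 ]
```

Now down until the flange touches with a light force.

Emit:
{"name": "send_rows", "arguments": {"deltas": [{"delta_pos": [0,0,0.002],"dr": [0,0,0]},{"delta_pos": [0,0,0.002],"dr": [0,0,0]},{"delta_pos": [0,0,0.001],"dr": [0,0,0]},{"delta_pos": [0,0,0.001],"dr": [0,0,0]},{"delta_pos": [0,0,0],"dr": [0,0,0]},{"delta_pos": [0,0,0],"dr": [0,0,0]},{"delta_pos": [0,0,0],"dr": [0,0,0]}]}}

```text
clock: 25.05
ee_pos: [0.6036, -0.1164, 0.1168]
ee_rot: [3.066, 0.684, 0.0]
ft_force: [-1.0, -0.2, 1.2]
width: 0.253
```

```bash
python3 -c "
from h import *
go(.6037,-.1164,.117);print(state()['moment'])"
```

```text
t 25.05 pos [ 0.6036 -0.1164  0.1168] tooldelta [ 0.0001  0.     -0.0002] F [-1.03 -0.15  1.2 ] w 0.253
toolx [0.9053 0.4248 0.    ] toolz [ 1.e-04 -1.e-04 -1.e+00]
[ 0.07426441  0.29539854 -0.0019755 ]
```

Emit:
{"name": "send_rows", "arguments": {"deltas": [{"delta_pos": [0,0,0.001],"dr": [0,0,0]},{"delta_pos": [0,0,0],"dr": [0,0,0]},{"delta_pos": [0,0,0],"dr": [0,0,0]},{"delta_pos": [0,0,0],"dr": [0,0,0]}]}}

```text
clock: 25.45
ee_pos: [0.6036, -0.1164, 0.1157]
ee_rot: [3.066, 0.684, -0.0]
ft_force: [-2.1, 1.2, 3.5]
width: 0.253
```

```bash
python3 -c "
from h import *
go(.6037,-.1164,.117);print(state()['moment'])
look('s13',.6018,-.1158)"
```

```text
t 25.45 pos [ 0.6036 -0.1164  0.1157] tooldelta [ 0.0001  0.     -0.0013] F [-2.09  1.15  3.49] w 0.253
toolx [ 0.9053  0.4248 -0.    ] toolz [ 0.e+00 -1.e-04 -1.e+00]
[0.00881818 0.40368062 0.03365731]
crop0 210 122 tip pred [362.  444.5] flange [361.8 344.7] hole pred [364.9 344.2] dpx per 10mm x [-20.8  -6. ] y [-11.7  10.8] z [  0.  -20.6]
```

View pics/s13c.png

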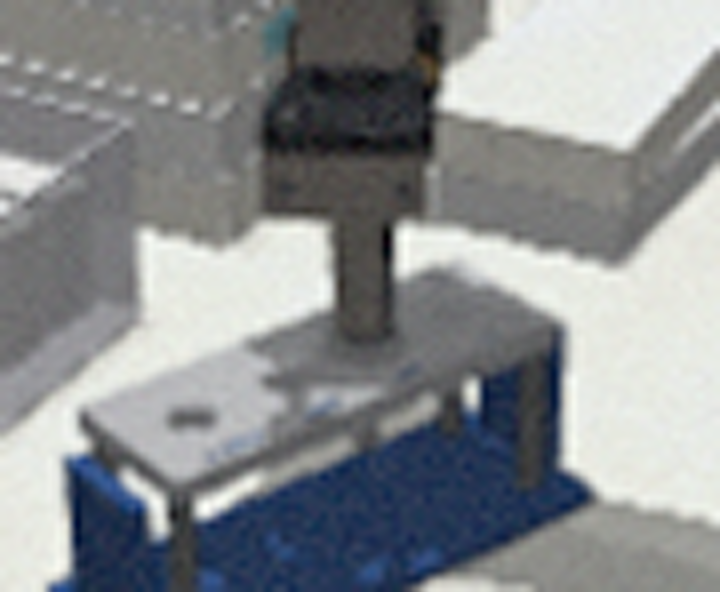

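Emit:
{"name": "send_rows", "arguments": {"deltas": [{"delta_pos": [0,0,0],"dr": [0,0,0]},{"delta_pos": [0,0,0],"dr": [0,0,0]},{"delta_pos": [0,0,0],"dr": [0,0,0]},{"delta_pos": [0,0,0],"dr": [0,0,0]},{"delta_pos": [0,0,0],"dr": [0,0,0]},{"delta_pos": [0,0,0],"dr": [0,0,0]}], "gripper": 0.3}}

```text
clock: 26.1
ee_pos: [0.6036, -0.1164, 0.1155]
ee_rot: [3.066, 0.684, -0.0]
ft_force: [0.1, 0.6, 0.5]
width: 0.651
```

```bash
python3 -c "
from h import *
go(.6037,-.1164,.117);print(state()['moment'])"
```

```text
t 26.1 pos [ 0.6036 -0.1164  0.1155] tooldelta [ 0.0001  0.     -0.0015] F [0.09 0.65 0.53] w 0.651
toolx [ 0.9053  0.4248 -0.    ] toolz [-0. -0. -1.]
[-0.00917401  0.03618216 -0.01108254]
```

Emit:
{"name": "send_rows", "arguments": {"deltas": [{"delta_pos": [0,0,-0.008],"dr": [0,0,0]},{"delta_pos": [0,0,-0.015],"dr": [0,0,0]},{"delta_pos": [0,0,-0.02],"dr": [0,0,0]},{"delta_pos": [0,0,-0.025],"dr": [0,0,0]},{"delta_pos": [0,0,-0.025],"dr": [0,0,0]},{"delta_pos": [0,0,-0.02],"dr": [0,0,0]},{"delta_pos": [-0.01,0,-0.02],"dr": [0,0,0]},{"delta_pos": [-0.03,0,0],"dr": [0,0,0]},{"delta_pos": [-0.03,0,0],"dr": [0,0,0]},{"delta_pos": [-0.03,0,0],"dr": [0,0,0]},{"delta_pos": [-0.01,0,0],"dr": [0,0,0]},{"delta_pos": [0,0,0],"dr": [0,0,0]}]}}

```text
clock: 27.3
ee_pos: [0.5037, -0.164, 0.25]
ee_rot: [3.065, 0.68, 0.002]
ft_force: [1.1, 0.1, -0.3]
width: 0.65
```

```bash
python3 -c "
from h import *
go(.6037,-.1164,.117)
look('s14',.6018,-.1158);snap('top','t14')"
```

```text
t 27.3 pos [ 0.5037 -0.164   0.25  ] tooldelta [ 0.1106 -0.0011  0.1331] F [ 1.13  0.14 -0.34] w 0.65
toolx [0.9061 0.423  0.001 ] toolz [ 0.0017 -0.0013 -1.    ]
crop0 210 122 tip pred [632.6 174.5] flange [639.4  61.1] hole pred [364.9 344.2] dpx per 10mm x [-20.8  -6. ] y [-11.7  10.8] z [  0.  -20.6]
```

View pics/s14c.png

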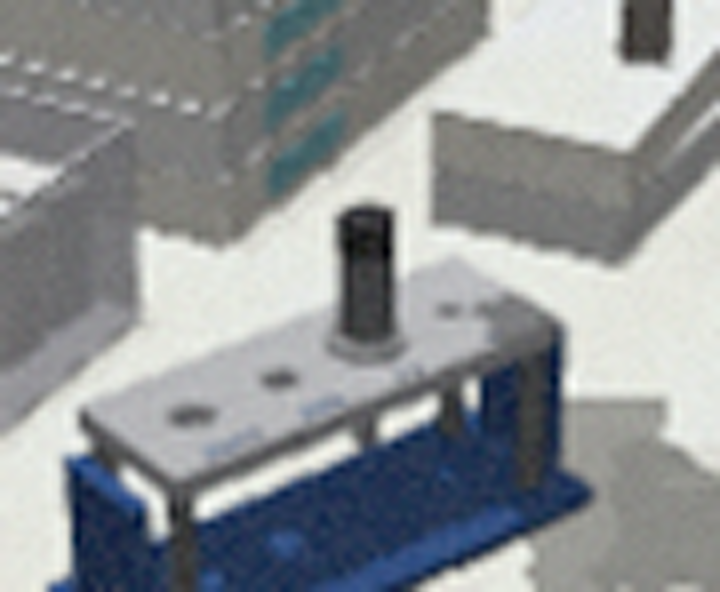

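View pics/s14.png

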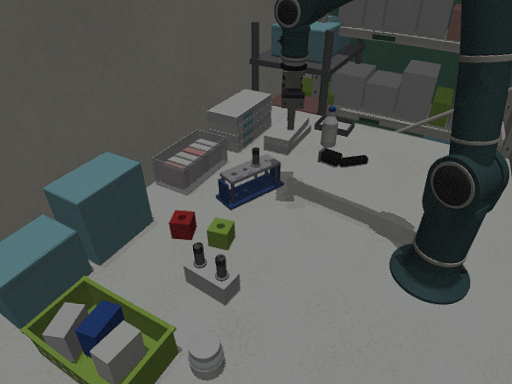

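```bash
python3 -c "
from h import *
print(workorder.sign_off(), state()['clock'])"
```

```text
the job is handed in; nothing more can be done
the job is handed in; nothing more can be done
```

The unmarked rod has a 12 mm shank. It now stands upright in hole_3 (12 mm nominal, two dots), and I handed the job in at about 27 s.

- **Holes 1, 2 and 3:** I tried them in that order. In each the rod went through the plate to about 35 mm deep with no measurable vertical push. In hole 3 there was a brief sideways force of about 3 N, which cleared after I shifted it by less than 1 mm.
- **Hole 4:** It stopped at the mouth. I held a push of about 7 N there (6.1 N measured, plus the rod's weight) for close to a second, and the plate gave about 3 mm.
- **Placing:** I put the rod back into hole 3 until the flange met the plate, seated it with about 4–5 N, then opened the gripper and moved clear.

**Last checks:** The final side picture shows the rod upright with its flange flat on the plate in the third hole and the shank below the plate. Hole 4 is free and the lime-green holder is empty. The rack rods, red block and other objects look unmoved in it. I saved a final top picture but did not look at it.

**Disagreements:** The two cameras differed by about 2 mm on the hole positions, and the rod tip sat about 2 mm off its predicted place. I corrected for this using the side pictures and the measured forces. The force readings scatter by about 1 N.

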